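# Lift the enamel rack off the hotplate with the spatula

## Robot

A 6-joint arm with a two-finger parallel gripper is mounted at the origin on the work surface. World frame = base frame: x ahead of the robot, y to its left, z up, the work surface at z = 0. Lengths are in mm, angles in rad, forces in N, time in s.
With the tool pointing down it reaches from about 250 to 800 mm from the base axis. Payload 8.5 kg.
Tool frame: the origin (TCP) lies on the centre line of the jaws, within the pads' length; the fingertips stand 14 mm ahead of it and the grasp point (between the pads) lies 5 mm behind it (finger_overhang is the distance from the TCP to the fingertips, in mm); z points along the fingers, x is the direction in which the jaws open and shut, and the axes are right-handed (so a half turn about z gives the same grasp; the last joint's range is limited). The gripper opens to 85 mm and grips with 20 to 120 N. Pads are 22 mm wide; open, the fingers measure 114 mm over their backs; the gripper's body (76 mm by 85 mm) begins 54 mm behind the grasp point. The pads swing forward as they close: fully open they stand 13 mm farther back than shut.
Start: joints at [-1.184, 0.238, -0.013, 1.319, 0, 1.571], TCP at [198.026, -486.175, 245.276] pointing down, gripper open.
Joint ranges: [-2.66, 2.66], [-1.03, 1.9], [-1.14, 1.46], [-1.82, 2.27], [-1.45, 1.34], [-3.14, 3.14]. Speed limits (rad/s): [2.22, 2.22, 2.79, 3.14, 3.14, 3.14].

## Interface

Orientations are given as a 3x3 rotation matrix whose columns are the frame's x, y, z axes.
In Python, from bench import * gives the robot as it stands. The module is installed in compiled form; this text tells all that it offers. Calls block until the motion is done:
- reach(position, orientation): joint-space move of the TCP to a pose.
- move_l(position, rotation=None, max_speed=150, stop_force=None): straight line of the TCP; rotation=None keeps the orientation; max_speed is the mean speed in mm/s. With stop_force (N) it stops when the force on the tool has changed by that much, and returns True; else False.
- movej(angles): joint-space move.
- set_gripper(opening, effort=None): opening from 0.0 (shut) to 1.0 (fully open); effort is the grip in N (None keeps the last); returns when the fingers have stopped.
- sleep(seconds).
- inverse_kinematics(position, orientation): joint angles nearest the present ones, or None.
- read_camera(name): name is "scene" or "top"; returns the picture (384x512x3 uint8, red, green, blue); there is no depth.
- calibration(name): a dict with "fx", "fy", "cx", "cy" (pixels), "distortion" ([k1, k2, p1, p2, k3] as OpenCV has them; the pictures are not rectified), "T" (4x4, takes a point from camera to world coordinates). Camera axes: x right, y down, z forward; pixel columns grow to the right and rows downward; lengths in mm; the calibration is good to about 2 mm. A picture is of the moment at which its call begins. calibration takes no time and is no camera call.
A pose or a line that the arm cannot do raises PlanningError and nothing moves.
- close_job(): hands the job in, once; it reports no verdict.
Trained networks look in the newest picture that a camera, given by its name, has taken for a name from the list of things; names that differ only in an ending like _2 or _b are one class to them, and where a whole thing is asked for, a point or a joint stands for the part that bears it (a point fixed in the world has none). Each returns a list of dicts, best first, with "conf" (0 to 1); they miss things now and then, are a little off and sometimes report something else, mostly with a low value. They report only what shows in the picture. A call takes as long as a camera call. They do not tell look-alikes from the thing itself.
- look_for(camera, name): "position" ([x, y, z] in mm, in world coordinates, good to about 4 mm: the middle of the surface that is visible of it).
- masks_of(camera, name): "mask" (384x512 bool, what is visible of it).
- tip_of(camera, name): "position" ([x, y, z] in mm, in world coordinates, good to about 4 mm: a listed point, or the origin of a listed thing).
Readings, each from a call of its own:
- read_time_s(): time.
- read_joint_pos(): joint angles.
- read_joint_vel(): joint speeds.
- read_joint_torque(): joint torques, N m.
- read_tool_pos(): TCP position.
- read_eef_rot(): TCP orientation.
- read_force(): force on the tool from outside, world axes, zero at the start.
- read_wrist_torque(): the same for the moment, N m.
- read_gripper_width(): opening from 0.0 (shut) to 1.0 (fully open).
Only numpy, scipy, OpenCV 4.12 (cv2) and the standard library are available. Lean on these libraries where they do the work, as an engineer would, in place of code of your own. Each camera call takes 0.05 s, during which the arm holds its last target. There are 200 camera calls.

## Task

Two enamelled pieces have dried on the wire rack that stands on the hotplate: slide the blade of the spatula under the rack between its two legs, lift the rack off the hotplate on the spatula, and set it down gently on the stone slab, all of it on the slab and both pieces still lying on it. Then draw the spatula out and lay it flat on the bench top, right side up and clear of the rack, the slab and the hotplate. Never touch the rack or the pieces with the gripper or the arm, and leave the other things on the bench where they are.

Things in the scene. Friction and masses are not known exactly. Their poses are not given: they have to be found in the camera images.
- hotplate: Fixed grey hotplate, on the left or the right, the slab on the other side. Square black ceramic plate on top, 160 x 160 mm, its upper face at z = 72 mm. On its -x side a lower control panel (38 mm high, knob to 48) reaches to x = -125 mm; the other sides end 80 mm from the origin. Origin: on the bench under the plate's centre; z up. Yaw within 0.25 rad.
- slab: Fixed flat slab of plain grey stone, 190 mm along its x by 180 mm along its y, 20 mm thick. Origin: centre of its underside on the bench top; the upper face is at z = 20 mm.
- rack: Loose wire-mesh rack like a low table, on the hotplate. Deck 110 mm along x, 116 along y; along each y side (y = -57, +57) the mesh is folded down into a full-length leg 2.5 mm thick. Open at both x ends: a tunnel along x 111 mm wide, 22 high. Deck top at 24.5 mm. 56 to 112 g. Origin: centre, at foot level; z up; x points away from the robot, within 0.45 rad of world x.
- rack_foot0 (a point): Lower corner of the rack at its x = -55, y = -58 mm.
- rack_foot1 (a point): Lower corner of the rack at its x = -55, y = +58 mm.
- rack_foot2 (a point): Lower corner of the rack at its x = +55, y = -58 mm.
- rack_foot3 (a point): Lower corner of the rack at its x = +55, y = +58 mm.
- pendant: Loose round copper pendant with a blue enamelled face, 44 mm across and 4 mm thick, 35 g, lying on the rack. Origin: centre of its underside; z up.
- plaque: Loose oblong copper plaque with a blue enamelled face, 36 x 18 x 4 mm, 18 g, lying on the rack. Origin: centre of its underside; z up.
- spatula: Loose spatula, 220 g, on the bench, blade away from the robot. Flat-sided dark wood handle 22 mm wide, 24 high, x = -130 to 25 mm; thin shank to x = 60; slotted steel blade x = 60 to 170, 64 wide, level, z = 4 to 6.5 mm. Origin: on the handle's lower face under the centre of mass, the place to grip; x to the blade, z up. It rests on the handle's lower face, blade 4 mm clear of the bench.
- spatula_blade (a point): Centre of the spatula blade's upper face: 115 mm ahead of the spatula's origin and 6.5 mm above it.
- jar_tall: Bystander: closed glass jar, 44 mm across, 62 mm high, beyond the spatula's blade, between the two stations. Origin: centre of its base.
- jar_low: Bystander: closed amber jar, 48 mm across, 46 mm high, beyond the spatula's blade. Origin: centre of its base.
- brush: Bystander: flat wooden bench brush, 260 x 26 x 28 mm, at the far left. Origin: centre of its underside; long along x.
- pliers: Bystander: pliers lying flat, 200 mm long along x, 56 mm wide, 12 mm high, at the far right. Origin: near the middle, at bench level.
- file: Bystander: needle file with a black grip, 180 mm long along x, 10 mm thick, lying crosswise near the robot on the left. Origin: middle, at bench level.
Not all that is in view belongs to the job. What is shaped like the rack but yellow is not meant. Of the things that look like the pendant, the smaller one is meant.

How it is judged:
By the outcome, as a careful person would: the job done as asked, in the order asked, and still so for the second after the job is handed in, with the robot touching nothing.
It also fails if it takes over 72 s, if anything falls off the work surface, if the arm or the gripper's body presses on something with over 40 N, if the wrist force passes 120 N, or if a joint passes its speed limit or range.

## Working session

There is one attempt and no reset: what is moved stays moved. The work goes in short steps, each a Python script; the robot and the scene stay as the last script left them, time stands still between calls to the robot, and variables do not carry over. Pictures are saved under pics/ and viewed, about 8 in all and at most 12, crops included, and the job is handed in when it is done.

```bash
mkdir -p pics; cat > h.py <<'E'
from bench import *
import numpy as np, cv2
def save(cam,fn,crop=None,scale=1):
    im=read_camera(cam)
    if crop: im=im[crop[1]:crop[3],crop[0]:crop[2]]
    im=cv2.resize(im,None,fx=scale,fy=scale,interpolation=cv2.INTER_CUBIC)
    cv2.imwrite('pics/'+fn,im[:,:,::-1])
def proj(cam,P):
    c=calibration(cam);K=np.array([[c['fx'],0,c['cx']],[0,c['fy'],c['cy']],[0,0,1]])
    Ti=np.linalg.inv(np.array(c['T']))
    return cv2.projectPoints(np.array(P,float).reshape(-1,3),cv2.Rodrigues(Ti[:3,:3])[0],Ti[:3,3],K,np.array(c['distortion'],float))[0].reshape(-1,2)
def unproj(cam,px,z):
    c=calibration(cam);K=np.array([[c['fx'],0,c['cx']],[0,c['fy'],c['cy']],[0,0,1]]);T=np.array(c['T'])
    u=cv2.undistortPoints(np.array(px,float).reshape(-1,1,2),K,np.array(c['distortion'],float)).reshape(-1,2)
    d=np.c_[u,np.ones(len(u))]@T[:3,:3].T
    z=np.broadcast_to(z,len(d))
    return T[:3,3]+d*((z-T[2,3])/d[:,2])[:,None]
E
python3 - <<'E'
from h import *
save('top','top0.png',scale=1.56); save('scene','scene0.png',scale=1.56)
print(np.array(calibration('top')['T']).round(2), np.array(calibration('scene')['T']).round(2))
for n in ['hotplate','slab','rack','rack_foot0','rack_foot1','rack_foot2','rack_foot3','pendant','plaque','spatula','spatula_blade','jar_tall','jar_low','file']:
  for c in ['top','scene']:
    r=tip_of(c,n); 
    print(n,c,[(round(d['conf'],2),np.round(d['position']).astype(int).tolist(),proj(c,d['position'])[0].round().astype(int).tolist()) for d in r[:4]])
E
```

```text
[[-0.00000e+00 -1.00000e+00  8.00000e-02  3.91470e+02]
 [-1.00000e+00  0.00000e+00 -0.00000e+00 -2.44000e+00]
 [ 0.00000e+00 -8.00000e-02 -1.00000e+00  1.95409e+03]
 [ 0.00000e+00  0.00000e+00  0.00000e+00  1.00000e+00]] [[ 7.20000e-01  4.60000e-01 -5.10000e-01  1.30420e+03]
 [ 6.90000e-01 -4.70000e-01  5.50000e-01 -8.27360e+02]
 [ 1.00000e-02 -7.50000e-01 -6.60000e-01  1.07136e+03]
 [ 0.00000e+00  0.00000e+00  0.00000e+00  1.00000e+00]]
hotplate top [(0.71, [597, -303, 3], [329, 180]), (0.17, [607, -304, 74], [332, 176])]
hotplate scene [(0.86, [605, -306, 3], [197, 277])]
slab top [(0.59, [548, 272, 1], [188, 193]), (0.46, [780, 50, -3], [242, 137])]
slab scene [(0.58, [543, 268, 3], [304, 179])]
rack top [(0.81, [318, -287, 5], [326, 249]), (0.59, [606, -305, 70], [332, 176]), (0.55, [492, -100, 2], [279, 206])]
rack scene [(0.95, [607, -300, 71], [198, 261]), (0.8, [495, -99, -4], [223, 224])]
rack_foot0 top [(0.95, [321, -359, -3], [343, 248]), (0.84, [662, -354, 74], [344, 162]), (0.81, [394, -276, 0], [323, 230]), (0.78, [572, -102, -2], [280, 187])]
rack_foot0 scene [(0.98, [
[... 1334 characters left out ...]
ue top [(0.52, [620, -330, 95], [339, 172])]
plaque scene [(0.63, [619, -332, 96], [192, 263])]
spatula top [(0.7, [472, 44, -5], [244, 211]), (0.66, [618, -331, 94], [339, 172])]
spatula scene [(0.83, [474, 42, 1], [248, 200])]
spatula_blade top [(0.71, [584, 49, 5], [243, 184])]
spatula_blade scene [(0.82, [586, 53, 1], [274, 214])]
jar_tall top [(0.51, [660, -360, 78], [346, 162]), (0.49, [780, 54, -2], [241, 137])]
jar_tall scene [(0.57, [782, 50, 3], [320, 244])]
jar_low top [(0.59, [723, -57, -2], [268, 150])]
jar_low scene [(0.71, [722, -54, 3], [284, 251]), (0.65, [594, -279, 97], [200, 248])]
file top [(0.6, [351, 260, 0], [191, 241])]
file scene [(0.56, [350, 254, -2], [263, 160])]
```

View pics/top0.png

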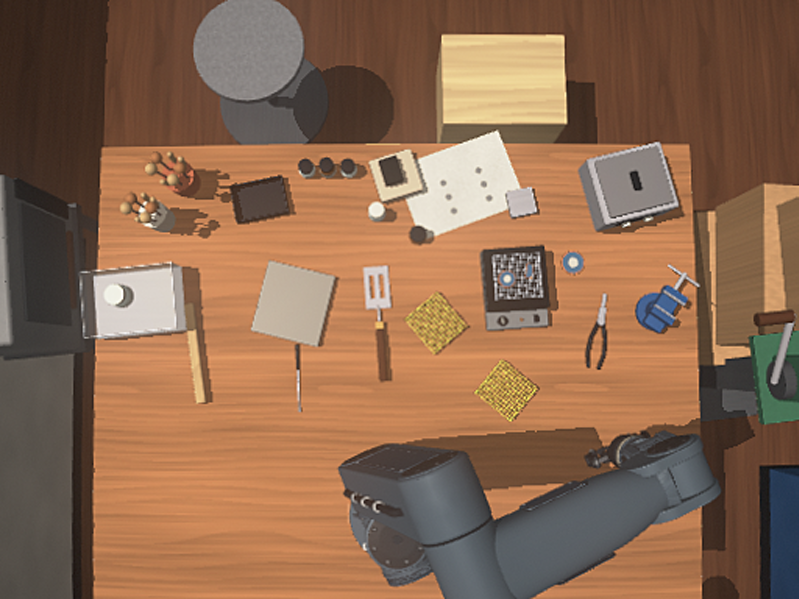

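View pics/scene0.png

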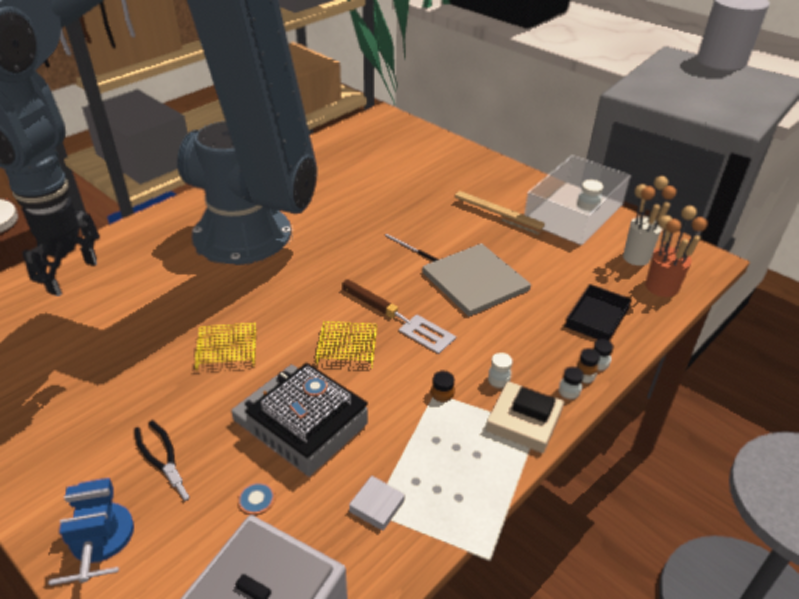

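Candidates, in top0.png pixels:
- **Rack:** the grey mesh rack on the hotplate at (518,273). The yellow look-alikes at (437,322) and (506,390) are out.
- **Pendant:** the small disc on the rack at (507,279). The larger one on the bench at (573,262) is out.
- **Other things:** plaque (530,268), spatula (379,325), slab (293,303). The hotplate is on the right and the slab on the left.

Next I fit exact poses to the masks.

```bash
cat >> h.py <<'E'
from scipy.optimize import minimize
def box(x0,x1,y0,y1,z0,z1): return np.array([[x,y,z] for x in(x0,x1) for y in(y0,y1) for z in(z0,z1)],float)
SHAPES={'rack':[box(-55,55,-58,58,0,24.5)],'slab':[box(-95,95,-90,90,0,20)],
 'hotplate':[box(-80,80,-80,80,0,72),box(-125,-80,-80,80,0,38)],
 'spatula':[box(-130,25,-11,11,0,24),box(25,60,-4,4,4,12),box(60,170,-32,32,4,6.5)]}
def sil(cam,name,p,z0,S=4):
    c,s=np.cos(p[2]),np.sin(p[2]);R=np.array([[c,-s,0],[s,c,0],[0,0,1]])
    m=np.zeros((384*S,512*S),np.uint8)
    for b in SHAPES[name]:
        q=proj(cam,b@R.T+[p[0],p[1],z0])
        cv2.fillConvexPoly(m,cv2.convexHull(np.round(((q+.5)*S-.5)*16).astype(np.int32)),255,shift=4)
    return cv2.resize(m,(512,384),interpolation=cv2.INTER_AREA)/255.
def getmask(cam,name,p,z0):
    best=None
    g=sil(cam,name,p,z0)>.5
    for d in masks_of(cam,name):
        i=(d['mask']&g).sum()/(d['mask']|g).sum()
        if best is None or i>best[0]: best=(i,d['mask'])
    if best is None or best[0]<.4: return None
    m=best[1].astype(np.uint8)
    if name in('rack','slab'):
        h=np.zeros_like(m);cv2.fillConvexPoly(h,cv2.convexHull(cv2.findNonZero(m)),1);m=h
    elif name=='spatula': m=cv2.morphologyEx(m,cv2.MORPH_CLOSE,np.ones((5,5)))
    return m
def fit(name,p0,z0,cams=('top','scene')):
    ms={c:getmask(c,name,p0,z0) for c in cams};ms={c:m for c,m in ms.items() if m is not None}
    out={}
    for k in [list(ms)]+([[c] for c in ms] if len(ms)>1 else []):
        f=lambda v:sum(np.abs(sil(c,name,[v[0],v[1],v[2]/100],z0)-ms[c]).sum()/ms[c].sum() for c in k)
        v=[p0[0],p0[1],p0[2]*100]
        for st in (12,5):
            sx=np.array([v]+[np.add(v,st*e) for e in np.eye(3)])
            r=minimize(f,v,method='Nelder-Mead',options=dict(initial_simplex=sx,xatol=.1,fatol=1e-4));v=r.x
        out['+'.join(k)]=(np.round([v[0],v[1],v[2]/100],3).tolist(),round(r.fun/len(k),3))
    return out
E
python3 - <<'E'
from h import *
T=read_camera('top');S=read_camera('scene')
for n,p,z in [('rack',(606,-303,.05),72),('slab',(546,270,-.2),0),('hotplate',(600,-304,0.05),0),('spatula',(473,43,.05),0)]:
    r=fit(n,p,z); print(n,r)
    for c,im in(('top',T),('scene',S)):
        v=list(r.values())[0][0]
        m=(sil(c,n,v,z)>.5).astype(np.uint8)
        globals()[c+n]=m
def ov(im,c,names,cr,sc):
    im=cv2.resize(im[cr[1]:cr[3],cr[0]:cr[2]],None,fx=sc,fy=sc,interpolation=cv2.INTER_CUBIC)
    for n in names:
        m=cv2.resize(globals()[c+n][cr[1]:cr[3],cr[0]:cr[2]],None,fx=sc,fy=sc,interpolation=cv2.INTER_NEAREST)
        cv2.drawContours(im,cv2.findContours(m,0,2)[0],-1,(255,0,0),1)
    return im
a=ov(T,'top',['rack','hotplate'],(290,145,385,215),4);b=ov(S,'scene',['rack','hotplate'],(140,225,240,305),4)
c=ov(T,'top',['slab','spatula'],(155,160,255,250),4);d=ov(S,'scene',['slab','spatula'],(210,150,345,230),4)
C=np.zeros((600,800,3),np.uint8)
for i,x in ((0,a),(1,b)): h,w=min(300,x.shape[0]),min(400,x.shape[1]);C[:h,i*400:i*400+w]=x[:h,:w]
for i,x in ((0,c),(1,d)): x=cv2.resize(x,None,fx=.75,fy=.75);h,w=min(300,x.shape[0]),min(400,x.shape[1]);C[300:300+h,i*400:i*400+w]=x[:h,:w]
cv2.imwrite('pics/fit.png',C[:,:,::-1]);print(read_time_s())
E
```

```text
rack {'': ([606.0, -303.0, 0.05], np.float64(nan))}
slab {'top': ([543.83, 271.508, -0.228], np.float64(0.041))}
hotplate {'top+scene': ([598.383, -298.619, 0.076], np.float64(0.343)), 'top': ([599.025, -298.914, 0.08], np.float64(0.13)), 'scene': ([594.768, -299.588, 0.043], np.float64(0.547))}
spatula {'top+scene': ([470.894, 45.298, 0.064], np.float64(0.175)), 'top': ([469.748, 47.21, 0.078], np.float64(0.179)), 'scene': ([472.15, 44.133, 0.064], np.float64(0.133))}
2.0h.py:51: RuntimeWarning: invalid value encountered in scalar divide
  out['+'.join(k)]=(np.round([v[0],v[1],v[2]/100],3).tolist(),round(r.fun/len(k),3))
```

View pics/fit.png

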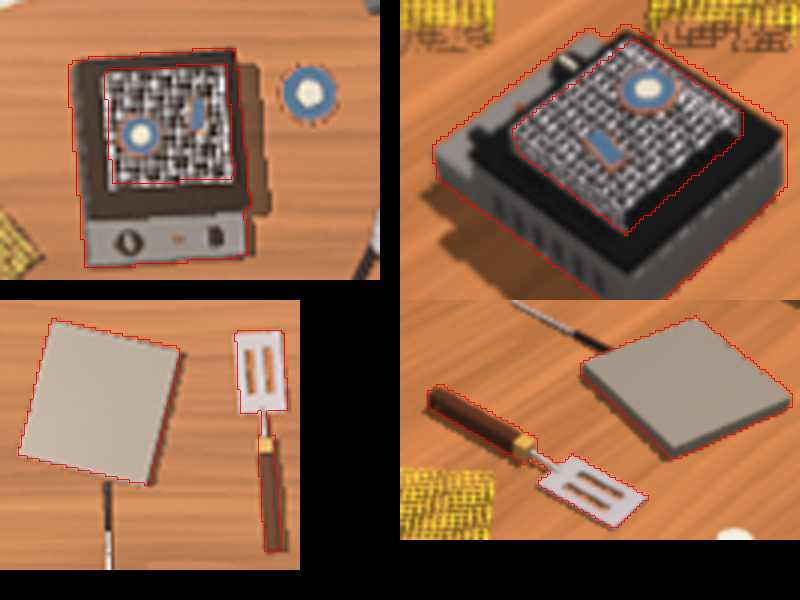

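The fits match the picture. Rack yaw, read from its top-view corners, is about 0.05. The rack masks failed, so I'll unproject its corners instead. Then I grasp the spatula, lift it and check for tilt.

```bash
cat >> h.py <<'E'
def Rz(a): # tool down, jaws across spatula axis of heading a
    c,s=np.cos(a),np.sin(a); x=np.array([-s,c,0]); z=np.array([0,0,-1.]); return np.c_[x,np.cross(z,x),z]
DZ=15.
def sp(x,y,z,a,f=move_l,**k): return f([x,y,z+DZ],Rz(a),**k)
E
python3 - <<'E'
from h import *
c=unproj('top',(np.array([[105,68],[228,64],[236,180],[108,188]])+.5)/4-.5+[290,145],96.5)
print(c.round(1),c.mean(0).round(1))
X,Y,A=471,45.3,.066
set_gripper(.55)
reach([X,Y,120],Rz(A)); print(read_joint_pos(),read_time_s())
sp(X,Y,0,A,max_speed=80); set_gripper(0,120); print(read_gripper_width(),read_force())
sp(X,Y,110,A,max_speed=100)
save('scene','lift.png',(200,120,350,240),4); save('top','lift_t.png')
for cam in('top','scene'):
  for n in('spatula','spatula_blade'):
    print(cam,n,[(round(d['conf'],2),d['position'].round(1) if hasattr(d['position'],'round') else np.round(d['position'],1)) for d in tip_of(cam,n)[:2]])
print(read_gripper_width(),read_wrist_torque(),read_force(),read_time_s())
# IK feasibility
for q in [(360,-315,150,.05),(360,-315,78,.05),(491,-309,78,.05),(491,-309,185,.05),(432,297,150,-.228),(432,297,27,-.228),(300,328,27,-.228)]:
    j=inverse_kinematics([q[0],q[1],q[2]+DZ],Rz(q[3])); print(q, None if j is None else np.round(j,2))
E
```

```text
[[ 659.9 -239.5   96.5]
 [ 663.6 -360.4   96.5]
 [ 549.7 -366.    96.5]
 [ 542.3 -240.7   96.5]] [ 603.9 -301.6   96.5]
[ 9.47340082e-02  2.30292306e-01 -3.62566062e-01  9.77619864e-01
 -1.74268674e-04  3.02931657e-02] 4.65
0.22982694511708254 [-1.65184059 -0.34336151  8.65143529]
top spatula [(0.17, array([ 7.785e+02,  4.820e+01, -6.000e-01]))]
top spatula_blade [(0.75, array([583.1,  50.5, 117.8]))]
scene spatula [(0.76, array([470.5,  46.6, 110.3]))]
scene spatula_blade [(0.77, array([588.5,  55.9, 112.6]))]
0.22799740983160705 [ 0.02250433 -0.0372426  -0.00146382] [ 1.61776844 -0.89929156 -1.63281839] 8.0167
(360, -315, 150, 0.05) [-0.72  0.2  -0.27  1.09  0.   -0.77]
(360, -315, 78, 0.05) [-0.72  0.26 -0.39  0.91  0.   -0.77]
(491, -309, 78, 0.05) [-0.56  0.42 -0.15  1.    0.   -0.61]
(491, -309, 185, 0.05) [-0.56  0.35  0.03  1.25  0.   -0.61]
(432, 297, 150, -0.228) [ 0.6   0.28 -0.17  1.12  0.    0.83]
(432, 297, 27, -0.228) [ 0.6   0.39 -0.36  0.82  0.    0.83]
(300, 328, 27, -0.228) [ 0.83  0.28 -0.54  0.75  0.    1.06]
```

View pics/lift.png

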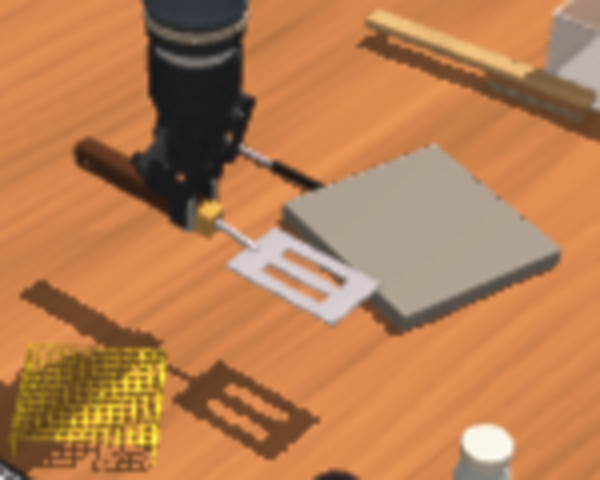

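The spatula is held level, with the blade at z≈115 against 116.5 expected (image centre). Now I approach and insert with a force guard.

```bash
python3 - <<'E'
from h import *
A=.05;u=np.array([np.cos(A),np.sin(A)]);n=np.array([-u[1],u[0]]);C=np.array([604.5,-302])+2*n
p=lambda d:C+d*u
sp(*p(-250),140,A,max_speed=170)
sp(*p(-250),78,A,max_speed=100)
print(sp(*p(-178),78,A,max_speed=90,stop_force=8))   # tip ~8 mm inside
save('scene','ins0.png',(120,205,245,300),4)
print(sp(*p(-112),78,A,max_speed=50,stop_force=6), read_tool_pos(),read_force())
a=read_camera('scene');cv2.imwrite('pics/ins1.png',cv2.resize(a[205:300,120:245],None,fx=4,fy=4,interpolation=2)[:,:,::-1])
b=read_camera('top');cv2.imwrite('pics/ins2.png',cv2.resize(b[140:225,290:390],None,fx=4,fy=4,interpolation=2)[:,:,::-1])
i=cv2.imread('pics/ins0.png');j=cv2.imread('pics/ins1.png')
cv2.imwrite('pics/ins.png',cv2.resize(np.hstack([i,j]),(800,304)));print(read_time_s())
E
```

```text
False
False [ 492.2387679  -305.599692     93.01060963] [ 0.23846884 -0.31560953 -1.8396407 ]
13.7167
```

View pics/ins.png

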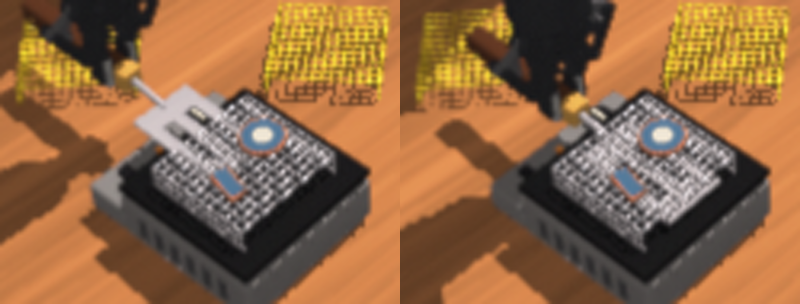

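The blade sits under the deck (visible through the mesh, its tip centred on the far edge near (695,205) of the right image). The pieces haven't moved. Now I lift.

```bash
python3 - <<'E'
from h import *
A=.05;u=np.array([np.cos(A),np.sin(A)]);n=np.array([-u[1],u[0]]);C=np.array([604.5,-302])+2*n
o=C-112*u
sp(*o,86,A,max_speed=30); f0=np.array(read_force());t0=np.array(read_wrist_torque())
sp(*o,100,A,max_speed=20); sleep(.3)
print(np.array(read_force())-f0,np.array(read_wrist_torque())-t0)
a=read_camera('scene')
sp(*o,150,A,max_speed=60)
b=read_camera('scene')
f=lambda i:cv2.resize(i[190:300,120:245],None,fx=3.2,fy=3.2,interpolation=2)
cv2.imwrite('pics/up.png',np.hstack([f(a),f(b)])[:,:,::-1]);print(read_time_s(),read_force()-f0)
E
```

```text
[ 0.32618409  0.02101025 -0.76062498] [ 0.06750918  0.11292579 -0.01098033]
16.3667 [ 0.10762238 -0.20463118 -1.14193437]
```

View pics/up.png

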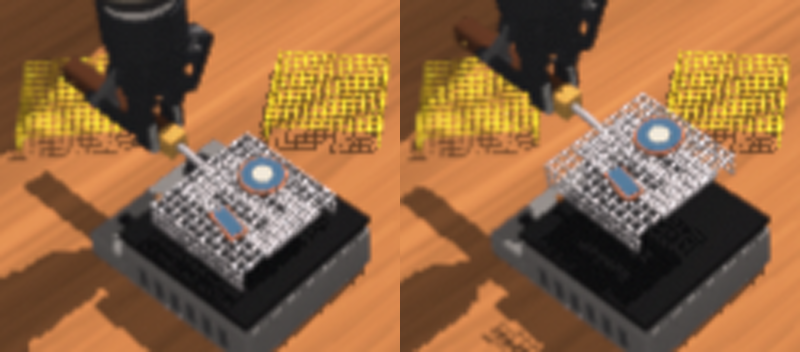

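Lifted level (right image: rack clear of the plate, both pieces in place). Now I carry it to the slab and stop just above it to check.

```bash
python3 - <<'E'
from h import *
A=-.228;u=np.array([np.cos(A),np.sin(A)]);n=np.array([-u[1],u[0]]);o=np.array([543.8,271.5])-112*u+2*n
sp(*o,150,A,max_speed=95); print(read_time_s())
sp(*o,52,A,max_speed=60)
f=lambda i,c:cv2.resize(i[c[1]:c[1]+110,c[0]:c[0]+125],None,fx=3.2,fy=3.2,interpolation=2)
cv2.imwrite('pics/slab.png',np.hstack([f(read_camera('scene'),(240,115)),f(read_camera('top'),(135,145))])[:,:,::-1]);print(read_time_s(),o)
E
```

```text
22.9083
24.7917 [435.1505744  298.76357125]
```

View pics/slab.png

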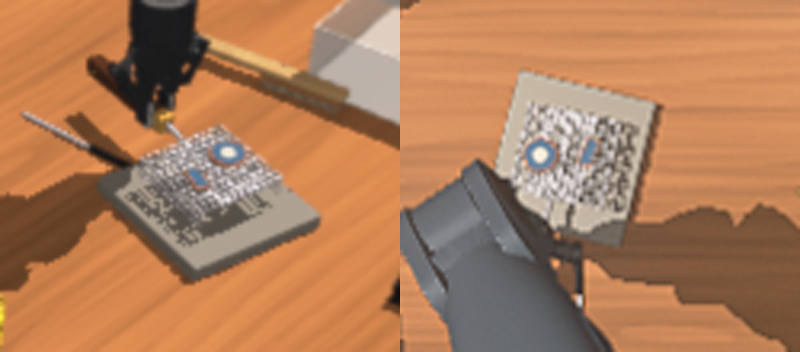

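Centred over the slab, pieces in place. Now I lower it gently and withdraw.

```bash
python3 - <<'E'
from h import *
A=-.228;u=np.array([np.cos(A),np.sin(A)]);o=np.array([435.15,298.76])
sp(*o,40,A,max_speed=25);f0=np.array(read_force())
sp(*o,27.5,A,max_speed=9); sleep(.2); print((np.array(read_force())-f0).round(2))
g=lambda:np.hstack([cv2.resize(read_camera(k)[c[1]:c[1]+110,c[0]:c[0]+125],None,fx=3.2,fy=3.2,interpolation=2) for k,c in(('scene',(240,115)),('top',(135,145)))])
a=g()[:,:400]
print(sp(*(o-25*u),27.5,A,max_speed=30,stop_force=6))
b=g()[:,:400]
cv2.imwrite('pics/wd.png',np.hstack([a,b])[:,:,::-1]);print(read_time_s(),(np.array(read_force())-f0).round(2))
E
```

```text
[-0.36 -0.51  0.44]
False
28.35 [-0.24 -0.26  0.95]
```

View pics/wd.png

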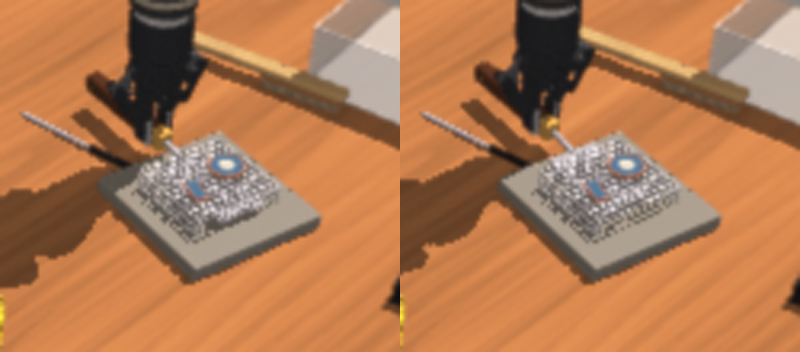

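Rack stayed put on the slab with both pieces. Now I finish withdrawing and lay the spatula back where it was on the bench.

```bash
python3 - <<'E'
from h import *
A=-.228;u=np.array([np.cos(A),np.sin(A)]);o=np.array([435.15,298.76])
print(sp(*(o-142*u),27.5,A,max_speed=60,stop_force=6))
sp(*(o-142*u),110,A,max_speed=90)
X,Y,A=471,45.3,.066
sp(X,Y,110,A,max_speed=110); sp(X,Y,15,A,max_speed=70)
print(sp(X,Y,-1,A,max_speed=15,stop_force=6),read_tool_pos())
set_gripper(.5); sp(X,Y,110,A,max_speed=100)
reach([300,-120,300],Rz(0)); print(read_time_s())
save('scene','end.png',scale=1.56);save('top','end_t.png',(150,120,400,260),3.2)
for n in ('rack','spatula','spatula_blade','pendant','plaque'):
  print(n,[(c,round(d['conf'],2),np.round(d['position']).tolist()) for c in('top','scene') for d in tip_of(c,n)[:3]])
E
```

```text
False
True [470.87623233  45.29776626  15.75645689]
39.825
rack [('top', 0.85, [319.0, -284.0, 6.0]), ('top', 0.75, [493.0, -99.0, 2.0]), ('top', 0.74, [505.0, 333.0, 18.0]), ('scene', 0.96, [315.0, -282.0, -2.0]), ('scene', 0.92, [549.0, 273.0, 19.0]), ('scene', 0.68, [492.0, -98.0, -1.0])]
spatula [('top', 0.86, [469.0, 46.0, -3.0]), ('scene', 0.83, [472.0, 43.0, -1.0]), ('scene', 0.4, [588.0, 201.0, 22.0])]
spatula_blade [('top', 0.89, [582.0, 50.0, 7.0]), ('scene', 0.79, [586.0, 54.0, 2.0]), ('scene', 0.28, [545.0, 265.0, 4.0])]
pendant [('top', 0.63, [650.0, -463.0, 2.0]), ('top', 0.39, [547.0, 299.0, 39.0]), ('scene', 0.71, [652.0, -467.0, 0.0]), ('scene', 0.6, [541.0, 296.0, 46.0])]
plaque [('top', 0.58, [552.0, 242.0, 44.0]), ('scene', 0.51, [603.0, -302.0, 2.0]), ('scene', 0.46, [550.0, 240.0, 44.0])]
```

View pics/end.png

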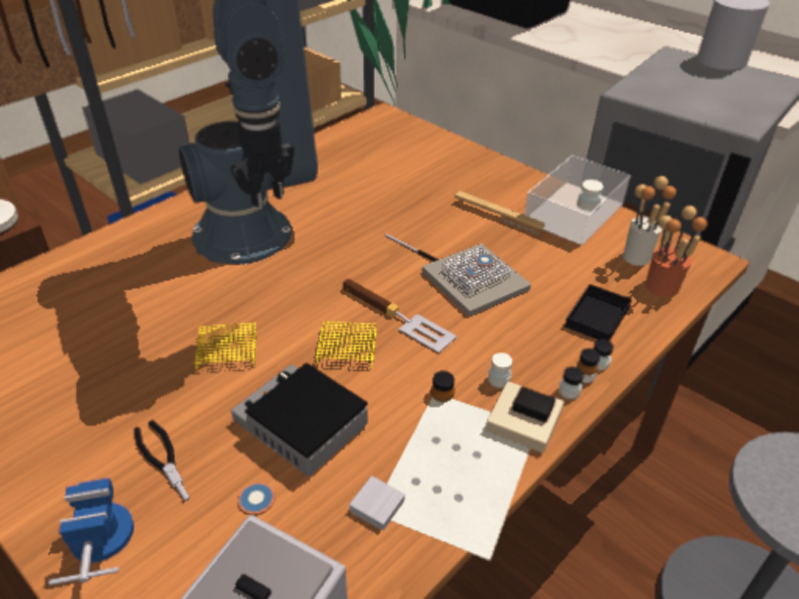

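View pics/end_t.png

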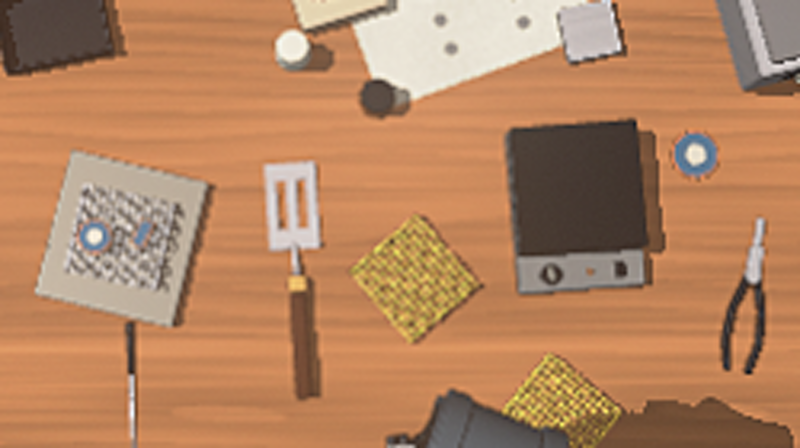

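The final views show the rack on the slab with both pieces at end_t.png (95,236) and (143,235). The spatula lies flat on the bench at (295,280), and everything else is where it was.

```bash
python3 -c "
from h import *
close_job()"
```

```text
the job is handed in; nothing more can be done
```

I lifted the grey rack off the hotplate on the spatula and set it down near the middle of the slab. I then drew the spatula out and laid it flat in its original place on the bench. The motion ended at 39.8 s of the 72 s allowed, and the job is handed in.

**Final checks:**
- **Rack:** the scene camera puts it at (549, 273), within about 5 mm of the slab centre. Both final pictures show all of it on the slab.
- **Pieces:** the pendant and plaque are both still on the deck, by both cameras.
- **Spatula:** it lies flat, right side up, at about (471, 45). It is clear of the rack, slab and hotplate.
- **Other things:** the bystanders look unmoved in the pictures. I did not measure them again.

**Where checks failed or disagreed:**
- The mask fit for the rack found nothing, so I took its pose from its corners in the top picture.
- The top camera's network put the rack at (505, 333). That contradicts both pictures and the scene camera, so I took it as a misreport.
- The scene camera also gave a false plaque hit on the empty hotplate.

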